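Show a glazed wall tile to the inspection camera

ROBOT

A 6-joint arm with a two-finger parallel gripper is mounted at the origin on the work surface. World frame = base frame: x ahead of the robot, y to its left, z up, the work surface at z = 0. Lengths are in mm, angles in rad, forces in N, time in s.
With the tool pointing down it reaches from about 275 to 750 mm from the base axis. Payload 10.2 kg.
Tool frame: the origin (TCP) lies midway between the tips of the shut fingers; the grasp point (between the pads) lies 19 mm behind it (ctrl.hold_point_z is the distance from the TCP to the grasp point, in mm); z points along the fingers, y is the direction in which the jaws open and shut (so a half turn about z gives the same grasp; the last joint's range is limited). The gripper opens to 85 mm and grips with 20 to 120 N. Pads are 22 mm wide; open, the fingers measure 114 mm over their backs; the gripper's body (76 mm by 85 mm) begins 54 mm behind the grasp point. The pads swing forward as they close: fully open they stand 13 mm farther back than shut.
Start: joints at [1.09, 0.313, 1.498, -0, 1.331, -0.223], TCP at [133.863, 507.653, 231.294] pointing down, gripper open.
Joint ranges: [-2.94, 2.94], [-0.97, 2.17], [0.19, 2.56], [-1.23, 4.37], [0.02, 3.11], [-2.88, 2.88]. Speed limits (rad/s): [2.39, 2.39, 3.01, 3.14, 3.14, 3.14].

INTERFACE

Orientations are given as a unit quaternion [w, x, y, z].
In Python, from rig import ctrl, capture, get_calibration, ticket, search_frame, outline_of gives the robot as it stands. The module is installed in compiled form; this text tells all that it offers.
- The arm moves only by the tool servo_tool, never from a script. Its argument "motion" is a list of rows, each an object with "dr": the turn, a rotation vector about the tool's x, y, z in units of 10 degrees (1.0 is 10 degrees), a list of three; "delta_pos": the shift along the tool's x, y, z in units of 50 mm (1.0 is 50 mm), a list of three; "hand": the opening, from 0 (shut) to 1 (fully open). In form: [{"dr": [ax, ay, az], "delta_pos": [x, y, z], "hand": hand}, ...]. A call has 1 to 20 rows; each row shifts and turns the pose as measured when the row begins, along the tool's axes as they then stand; what a row does not reach is not made up. A row lasts 1/8 s, in which the tool goes at most 62.5 mm and 10.7 degrees, less where a joint would pass 70% of its speed; a pose out of reach is approached as far as the arm can. A call is refused whole if a number of a shift passes 1 or a number of a turn 1, either way. A call with a gripper value outside its range is refused whole. The fingers move at their own pace and stop on an object; "squeeze" is the grip in N (left out, the last holds). Time passes only in rows, so rows that do not move let the fingers close. It gives the time, the measured TCP pose, the force and the opening at its end, in the units of the state.
- ctrl.sense(): the state, without advancing time (a new reading comes with each control period).
- capture(name): name is "side" or "top"; returns (picture, depth): 420x560x3 uint8, red, green, blue; 420x560 float32, mm along the optical axis (not along the pixel's ray), 0 where there is no reading.
- get_calibration(name): a dict with "camera_matrix" (3x3 intrinsics, pixels), "distortion" ([k1, k2, p1, p2, k3] as OpenCV has them; the pictures are not rectified), "T" (4x4, takes a point from camera to world coordinates). Camera axes: x right, y down, z forward; pixel columns grow to the right and rows downward; lengths in mm; the calibration is good to about 2 mm. A picture is of the moment at which its call begins. get_calibration takes no time and is no camera call.
- ticket.finish_job(): hands the job in, once; it reports no verdict.
Trained networks look in the newest picture that a camera, given by its name, has taken for a name from the list of things; names that differ only in an ending like _2 or _b are one class to them, and where a whole thing is asked for, a point or a joint stands for the part that bears it (a point fixed in the world has none). Each returns a list of dicts, best first, with "score" (0 to 1); they miss things now and then, are a little off and sometimes report something else, mostly with a low value. They report only what shows in the picture. A call takes as long as a camera call. They do not tell look-alikes from the thing itself.
- search_frame(camera, label): "bbox" ([left, top, right, bottom] in pixels, round what is visible of it).
- outline_of(camera, label): "pixels" (420x560 bool, what is visible of it) and "bbox" ([left, top, right, bottom] in pixels, round what is visible of it).
The state is a dict: "time_s": time; "joints": joint angles; "dq": joint speeds; "tau": joint torques, N m; "eef_pos": TCP position; "ee_rot": TCP orientation; "force": force on the tool from outside, world axes, zero at the start; "wrist_torque": the same for the moment, N m; "grip_width": opening from 0.0 (shut) to 1.0 (fully open).
Only numpy, scipy, OpenCV 4.12 (cv2) and the standard library are available. Lean on these libraries where they do the work, as an engineer would, in place of code of your own. Each camera call takes 0.05 s, during which the arm holds its last target.

TASK

We are checking the glaze of the tall tile in front of the inspection camera. First slide the round puck lamp along the bench (do not lift it) until it stands wholly inside the taped ring in front of the camera; then take the tall tile out of the rack and hold it up in the air 20 cm straight in front of the lens, centred on the lens and square to it, long side up, with the green glazed face to the lens. Leave the other tiles and everything else where they are, and finish while still holding the tile there: do not put it down or let go.

Things in the scene. Friction and masses are not known exactly. Their poses are not given: they have to be found in the camera images.
- puck_lamp: loose black round flat work lamp with a white top, 110 mm diameter, 43 mm high with upright sides, about 0.45 kg, too wide to grasp; origin at the centre of its underside, z up
- light_spot (a point): centre, on the bench surface, of the ring of grey tape in front of the camera stand; the tape is flat (no height), 144 mm inner and 168 mm outer diameter; it is the origin of the camera stand
- camera_stand: fixed stand of the inspection camera; origin on the bench at the centre of the taped ring; the foot and post stand 170 to 180 mm from there along its +x (away from the robot); the camera above them looks back along its -x, over the ring; z up. Round foot 120 mm diameter, 18 mm high; post 18 mm thick; camera about 280 mm up
- lens (a point): centre of the front of the black lens of the inspection camera: a small grey camera, body 65 x 56 x 50 mm, on top of the stand, its tilting axis 280 mm above the bench and 60 mm behind this point; it looks down on the robot's side by 9 to 26 degrees below level (varies; stiff: it stays)
- view_point: the point in the air 200 mm straight in front of the lens, on its axis, where the middle of the tall tile should be (nothing is there to see). Its axes are the camera's: x points from here to the lens, z is the upward direction of the camera's picture, y sideways and level
- tall_tile: loose ceramic wall tile, 110 mm tall, 70 mm wide, 9 mm thick, about 0.16 kg, standing on its short edge in one of the rack's three slots (which one varies); told from the others by its height. Origin at the centre of its lower edge face; z up along its long side, y along its width, x is its thickness: +x is the way the green glazed face looks, the other face is bare beige clay
- tile_mid (a point): the middle of the tall tile, 55 mm above its origin
- tile_rack: fixed wooden rack, 120 x 90 mm and 42 mm high, with three slots 12 mm wide and 30 mm deep, 40 mm apart along its x axis, running along its y axis; the tiles stand on the slot floors, 12 mm above the bench. Origin at the centre of its underside; the green faces of its tiles look along its +x axis
- square_tile_a: square tile 70 x 70 x 9 mm on edge in the rack, to be left there; origin at the centre of its lower edge, axes as on the tall tile
- square_tile_b: second square tile 70 x 70 x 9 mm on edge in the rack, to be left there; origin and axes as on the first
- mallet: loose mallet with wooden handle and black rubber head, 260 mm long, lying on the bench; leave alone
- spacer_jar: loose clear jar with a white cap, 60 mm diameter, 85 mm high; origin under its centre; leave alone
- cutter_knife: loose black and yellow cutter knife, 145 mm long, 16 mm high, lying near the robot; leave alone
- spirit_level: loose aluminium spirit level, 300 x 22 x 45 mm, lying at the right; leave alone
- tile_pile_a: loose pile of square tiles, 70 x 70 mm, 45 mm high, at the left; leave alone
- tile_pile_b: loose pile of square tiles, 70 x 70 mm, 36 mm high, at the left; leave alone
Things that resemble listed ones, but are neither listed nor needed, are in the scene too. There is more than one size of the tile_rack; the job needs the smaller. Of the things that look like the puck_lamp, take the one that is farthest from the robot's base at the start.

How it is judged (in metres and radians):
On the way, in this order (a step that is already met when the one before it is completed fails the run):
1. the puck lamp stands inside the taped ring, at rest (horizontal distance between puck_lamp and light_spot below 0.02 m and angle between puck_lamp's own z axis and vertical below 0.05 rad and height (world z) of puck_lamp below 0.006 m and linear speed of puck_lamp below 0.02 m/s), for 0.2 s.
2. the tall tile is lifted clear of the rack (height (world z) of tall_tile above 0.06 m and contact force between tall_tile and tile_rack below 0.05 N and contact force between tall_tile and the fingers above 1 N), for 0.1 s.
At the end, for the whole second after the job is handed in: Still gripped, at rest, touching nothing else: tile middle within 25 mm of the point 200 mm before the lens, green face to it, square within 9 deg, long side up within 11 deg. Lamp flat on the bench within 20 mm of the ring centre; all else within 30 mm of its start (horizontal distance between puck_lamp and light_spot below 0.02 m and angle between puck_lamp's own z axis and vertical below 0.05 rad and height (world z) of puck_lamp below 0.006 m and distance between tile_mid and view_point below 0.025 m and angle between the x axis of tall_tile and the x axis of view_point, either way round below 0.16 rad and angle between the z axis of tall_tile and the z axis of view_point, either way round below 0.2 rad and x of lens in the frame of tall_tile above 0.1 m and contact force between tall_tile and the fingers above 1 N and contact force between tall_tile and tile_rack below 0.05 N and contact force between tall_tile and puck_lamp below 0.05 N and contact force between tall_tile and camera_stand below 0.05 N and linear speed of tall_tile below 0.02 m/s and angular speed of tall_tile below 0.15 rad/s and distance of each of square_tile_a, square_tile_b, mallet, spacer_jar, cutter_knife, spirit_level, tile_pile_a, tile_pile_b from where it was at the start of the episode below 0.03 m); the arm keeps its last pose, push and grip.
It fails at once if the lamp is lifted off the bench or tipped (height (world z) of puck_lamp above 0.02 m or angle between puck_lamp's own z axis and vertical above 0.4 rad).
It fails at once if another tile or a bystander is shifted by more than 30 mm (distance of any of square_tile_a, square_tile_b, mallet, spacer_jar, cutter_knife, spirit_level, tile_pile_a, tile_pile_b from where it was at the start of the episode above 0.03 m).
It also fails if it takes over 72 s, if anything falls off the work surface, if the arm or the gripper's body presses on something with over 40 N, if the wrist force passes 120 N, or if a joint passes its speed limit or range.

## Working session

There is one attempt and no reset: what is moved stays moved. The work goes in short steps, Python scripts to look and compute and a tool call to move; the robot and the scene stay as the last step left them, time stands still between calls to the robot, and variables do not carry over. Pictures are saved under pics/ and viewed, and the job is handed in when it is done.

Besides the shell and the picture viewer there is one more tool, called after ">>>" as name(argument=value, ...), one argument or row to a line, values as JSON. servo_tool: Moves the arm, as the interface text tells. Its arguments: {"type":"object","properties":{"motion":{"type":"array"},"squeeze":{"type":"number"}},"required":["motion"]}

```bash
mkdir -p pics; python3 - <<'E'
from rig import *
import cv2,numpy as np
print(ctrl.sense(), ctrl.hold_point_z)
for n in("side","top"):
    p,d=capture(n); cv2.imwrite(f"pics/{n}0.png",p[:,:,::-1]); np.savez(f"{n}0.npz",p=p,d=d)
    c=get_calibration(n); print(c)
    for l in["puck_lamp","tile_rack","tall_tile","camera_stand","lens","square_tile_a","light_spot","spacer_jar","mallet"]:
        try: print(n,l,[(np.round(r["bbox"]).tolist(),round(r["score"],2)) for r in search_frame(n,l)])
        except Exception as e: print(l,e)
E
```

```text
{'time_s': 0.0, 'joints': array([ 1.08959439e+00,  3.13432197e-01,  1.49845332e+00, -5.18790119e-06,
        1.33100737e+00, -2.23414408e-01]), 'dq': array([-2.13406083e-05, -6.96037622e-04, -5.47206564e-04, -6.14571424e-04,
       -7.06526009e-04, -4.73472281e-04]), 'tau': array([-1.51925226e-03, -4.12257564e+01, -2.59745014e+01, -2.68442973e-04,
        4.02623453e-03,  1.09878954e-06]), 'eef_pos': array([133.73867406, 507.40516816, 230.73807942]), 'ee_rot': array([-2.21966736e-04,  1.28536525e-01,  9.91704562e-01, -6.11051580e-04]), 'force': array([ 0.16400162, -1.42198296,  0.06586221]), 'wrist_torque': array([-0.0145597 ,  0.01484791,  0.01813871]), 'grip_width': 1.0019954120820074} 18.700000000000003
{'camera_matrix': array([[407.10519816,   0.        , 283.33846155],
       [  0.        , 407.10519816, 205.43577823],
       [  0.        ,   0.        ,   1.        ]]), 'distortion': array([-0.0077054,  0.       ,  0.       ,  0.       ,  0.       ]), 'T': array([[ 9.01170757e-01, -2.79973725e-01,  3.30916877e-01,
         1.59393869e+02],
       [-4.33461305e-01, -5.84880234e-
[... 1357 characters left out ...]
e-02,  1.54469473e-03,
         6.61512722e+00],
       [ 7.13443446e-04, -9.79787765e-02, -9.95188249e-01,
         1.50417516e+03],
       [ 0.00000000e+00,  0.00000000e+00,  0.00000000e+00,
         1.00000000e+00]])}
top puck_lamp [([194.0, 202.0, 225.0, 228.0], 0.63)]
top tile_rack [([342.0, 250.0, 390.0, 306.0], 0.78), ([336.0, 201.0, 369.0, 240.0], 0.63)]
top tall_tile [([343.0, 210.0, 352.0, 212.0], 0.38)]
top camera_stand [([278.0, 108.0, 317.0, 208.0], 0.62)]
top lens [([290.0, 111.0, 311.0, 145.0], 0.74)]
top square_tile_a []
top light_spot [([277.0, 113.0, 317.0, 209.0], 0.62)]
top spacer_jar [([190.0, 158.0, 207.0, 168.0], 0.47)]
top mallet [([338.0, 151.0, 404.0, 177.0], 0.92)]
```

```bash
python3 - <<'E'
import cv2
a=cv2.imread("pics/side0.png");b=cv2.imread("pics/top0.png")
cv2.imwrite("pics/side0b.png",cv2.resize(a,(800,600),interpolation=cv2.INTER_CUBIC))
cv2.imwrite("pics/top0b.png",cv2.resize(b,(800,600),interpolation=cv2.INTER_CUBIC))
E
```

```text
(no output)
```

View pics/side0b.png

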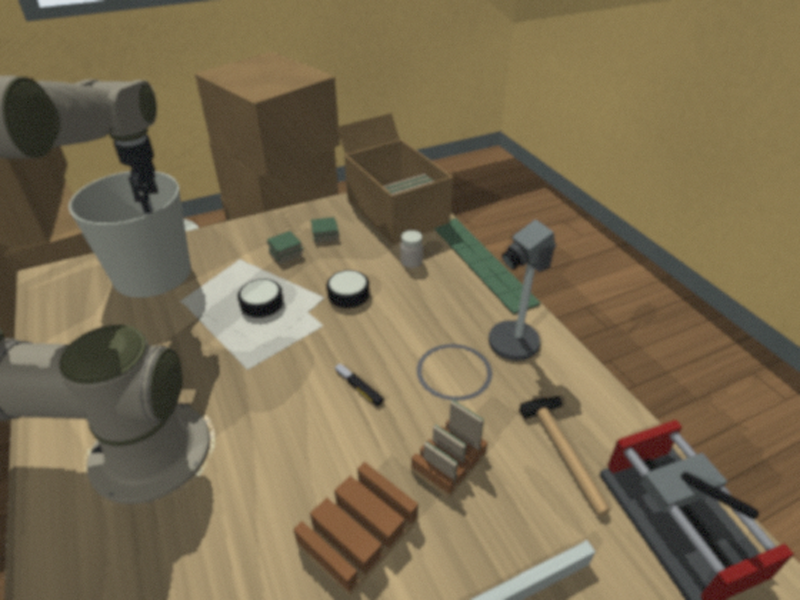

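View pics/top0b.png

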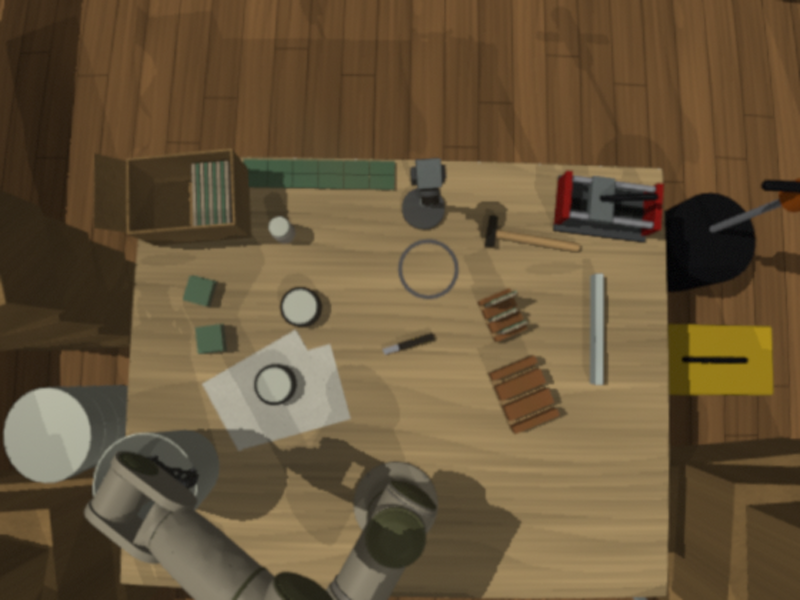

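Both pictures (800x600 scale): two puck lamps. Top (300,306) / side (348,288) is the far one, and top (275,384) / side (260,297) on the paper is the near one. There are two racks: the small one with tiles at top (505,315) / side (450,455), and a big empty one at top (525,392). The ring is at top (428,268). I choose the far lamp and the small rack, and measure those next.

```bash
cat > h.py <<'E'
import cv2,numpy as np
from rig import get_calibration
def rays(n,uv):
    c=get_calibration(n); T=c["T"]
    u=cv2.undistortPoints(np.asarray(uv,float).reshape(-1,1,2),c["camera_matrix"],c["distortion"]).reshape(-1,2)
    d=np.c_[u,np.ones(len(u))]@T[:3,:3].T
    return T[:3,3],d
def atz(n,uv,z):
    o,d=rays(n,uv); return o+d*((z-o[2])/d[:,2])[:,None]
def cloud(n,D,m):
    v,u=np.nonzero(m&(D>0)); o,d=rays(n,np.c_[u,v]); return o+d*D[v,u][:,None],np.c_[u,v]
def proj(n,P):
    c=get_calibration(n); Ti=np.linalg.inv(c["T"]); 
    r=cv2.Rodrigues(Ti[:3,:3])[0]
    return cv2.projectPoints(np.asarray(P,float).reshape(-1,1,3),r,Ti[:3,3],c["camera_matrix"],c["distortion"])[0].reshape(-1,2)
def circ(P):
    A=np.c_[2*P[:,:2],np.ones(len(P))]; s=np.linalg.lstsq(A,(P[:,:2]**2).sum(1),rcond=None)[0]
    return s[:2],np.sqrt(s[2]+s[:2]@s[:2])
E
python3 - <<'E'
from h import *
for n in("side","top"):
    z=np.load(n+"0.npz");p,d=z["p"].astype(int),z["d"]
    m=np.ones(d.shape,bool); P,uv=cloud(n,d,m)
    # bench height
    I=np.zeros(d.shape+(3,));I[uv[:,1],uv[:,0]]=P
    bench=(abs(I[...,2])<15)
    g=p.mean(2); sat=p.max(2)-p.min(2)
    x,y=I[...,0],I[...,1]
    box=(x>350)&(x<640)&(y>-200)&(y<130)&bench
    print(n,"bench z",np.median(I[...,2][box]))
    mm=box&(sat<28)&(g>40)&(g<150)
    Q=atz(n,np.c_[np.nonzero(mm)[1],np.nonzero(mm)[0]],0)
    c=np.array([[470,-30.]])
    c0=np.median(Q[:,:2],axis=0)
    best=None
    for _ in range(500):
        s=Q[np.random.choice(len(Q),3)]; 
        try:c,r=circ(s)
        except: continue
        if not 70<r<86: continue
        k=(abs(np.hypot(*(Q[:,:2]-c).T)-r)<7)
        if best is None or k.sum()>best.sum(): best=k
    for _ in range(5):
        c,r=circ(Q[best]); best=(abs(np.hypot(*(Q[:,:2]-c).T)-r)<8)
    print("ring",c,r,best.sum())
    # high points: lamp region
    lb=(x>300)&(x<560)&(y>120)&(y<350)&(I[...,2]>30)&(I[...,2]<60)&(g>120)&(sat<40)
    nn,lab=cv2.connectedComponents(lb.astype(np.uint8))
    for i in range(1,nn):
        k=lab==i
        if k.sum()<80: continue
        cs,_=cv2.findContours(k.astype(np.uint8),0,1); W=atz(n,cs[0].reshape(-1,2),43); print("lamp",circ(W),k.sum(),np.median(I[...,2][k]), g[k].mean())
E
python3 - <<'E'
import cv2
a=cv2.imread("pics/side0.png");b=cv2.imread("pics/top0.png")
A=cv2.resize(a[270:350,270:350],(560,560),interpolation=cv2.INTER_CUBIC)
cv2.imwrite("pics/c1.png",A)
cv2.imwrite("pics/c2.png",cv2.resize(b[195:245,325:385],(720,600),interpolation=cv2.INTER_CUBIC))
cv2.imwrite("pics/c3.png",cv2.resize(a[145:225,330:400],(525,600),interpolation=cv2.INTER_CUBIC))
E
```

```text
side bench z 0.34202140844467976
ring [637.38577231 -74.93595533] 78.09049293744482 205
lamp (array([519.78142224, 270.23807057]), np.float64(44.625376994190916)) 330 43.34357636652095 184.0878787878788
lamp (array([327.92425076, 319.22395313]), np.float64(32.26278807991753)) 175 43.32067576655743 186.95809523809524
top bench z 0.1733713309445193
ring [638.14681239 -75.93896646] 78.00001815959483 144
lamp (array([520.89657042, 268.66509649]), np.float64(41.75132986012922)) 403 43.11620804984818 161.3573200992556
lamp (array([325.77190339, 320.59690311]), np.float64(31.054311225966874)) 226 43.26458161096548 163.2817109144543
```

View pics/c1.png

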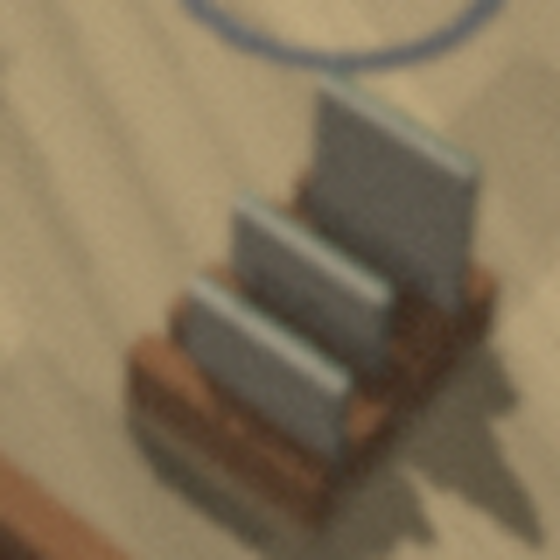

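View pics/c2.png

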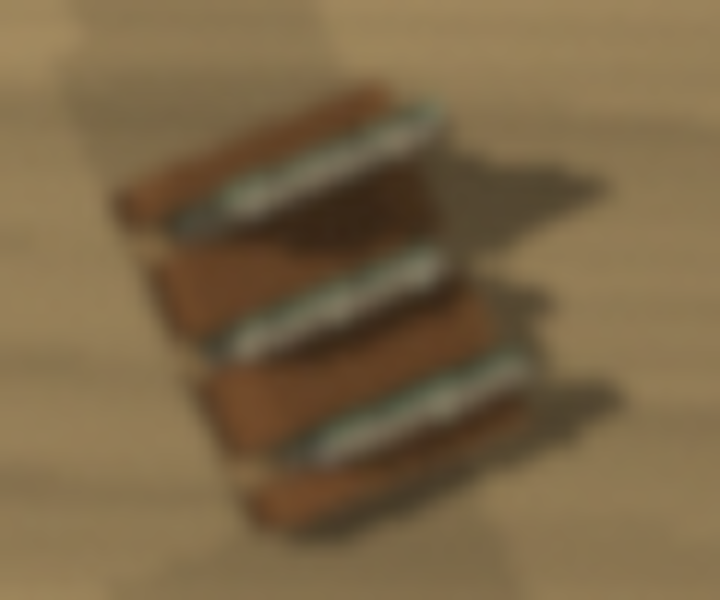

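View pics/c3.png

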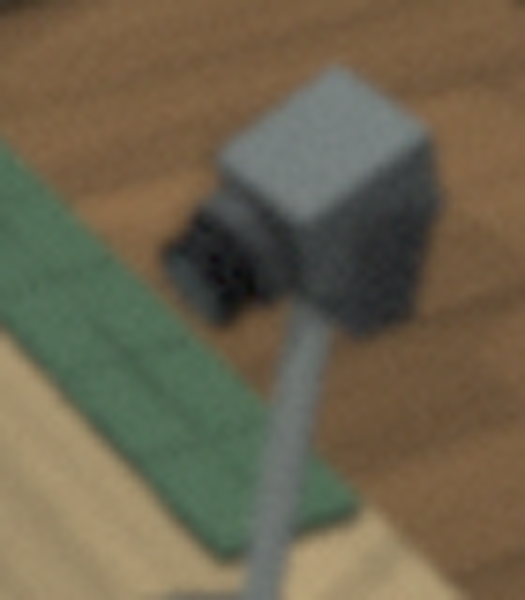

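The tall tile is the farthest from the robot of the three. It stands clearly higher than the others at side crop (390,190), and its green edge faces the camera. Next I measure rack yaw, tile, camera pose and the bystanders.

```bash
python3 - <<'E'
from h import *
np.set_printoptions(suppress=True,precision=1)
C={}
for n in("side","top"):
    z=np.load(n+"0.npz");p,d=z["p"].astype(int),z["d"]
    P,uv=cloud(n,d,np.ones(d.shape,bool)); col=p[uv[:,1],uv[:,0]]
    def reg(x0,x1,y0,y1,z0,z1): return (P[:,0]>x0)&(P[:,0]<x1)&(P[:,1]>y0)&(P[:,1]<y1)&(P[:,2]>z0)&(P[:,2]<z1)
    for nm,r in dict(racktop=(350,570,-400,-180,35,50),sq=(350,570,-400,-180,60,88),tall=(350,570,-400,-180,95,130),tall2=(350,570,-400,-180,88,130),foot=(740,900,-200,50,8,26),cam=(700,950,-200,50,225,340)).items():
        k=reg(*r);Q=P[k]
        if len(Q)<5: print(n,nm,len(Q));continue
        rect=cv2.minAreaRect(Q[:,:2].astype(np.float32))
        print(n,nm,len(Q),"mean",Q.mean(0),"rect",np.array(rect[0]),np.array(rect[1]),rect[2],"min",Q.min(0),"max",Q.max(0))
    np.savez(n+"_c.npz",P=P,uv=uv,col=col)
    # bystanders footprint
    k=reg(250,900,-420,450,8,130)
    g=np.zeros(d.shape,np.uint8);g[uv[k,1],uv[k,0]]=1
    nn,lab,st,ce=cv2.connectedComponentsWithStats(g)
    I=np.zeros(d.shape+(3,));I[uv[:,1],uv[:,0]]=P
    for i in range(1,nn):
        if st[i,4]<20: continue
        Q=I[lab==i];print("  blob",st[i,4],ce[i],"min",Q.min(0),"max",Q.max(0))
E
```

```text
side racktop 773 mean [ 480.6 -298.    42.3] rect [ 448.6 -298.5] [239.  101.3] 18.325849533081055 min [ 350.3 -381.7   35. ] max [ 568.4 -213.    49.9]
side sq 720 mean [ 476.8 -292.3   71.6] rect [ 442.4 -281. ] [231.1 127.5] 18.664539337158203 min [ 350.1 -377.9   60. ] max [ 568.4 -231.6   87.8]
side tall 231 mean [ 549.5 -266.2  112.8] rect [ 551.  -264.1] [13.1 71.6] 24.14414405822754 min [ 532.3 -297.6   95.1] max [ 568.9 -232.1  126.1]
side tall2 268 mean [ 549.3 -266.1  109.9] rect [ 551.  -264.1] [13.1 71.6] 24.14414405822754 min [ 532.3 -297.6   88.3] max [ 568.9 -232.1  126.1]
side foot 754 mean [802.6 -62.2  17.2] rect [811.8 -30. ] [181.2 120.9] 78.85446166992188 min [ 744.6 -120.1    8.1] max [887.9  48.9  25.6]
side cam 927 mean [797.4 -73.6 285.8] rect [797.8 -66. ] [107.8  72.9] 8.544187545776367 min [ 744.  -101.8  227.3] max [854.5 -27.6 319.9]
  blob 1480 [293.  156.7] min [697.5 262.7   8. ] max [899.7 449.2 130. ]
  blob 214 [342.6 194. ] min [857.2  59.2   8. ] max [899.6 269.8  15.1]
  blob 653 [243.4 201.6] min [466.6 208.2   8. ] max [577.2 320.6  48.7]
  b
[... 1519 characters left out ...]
 max [899.9 186.5  17.8]
  blob 90 [267.1 127.1] min [856.8  25.6   8. ] max [897.5  90.5  19.5]
  blob 559 [294.9 147.8] min [ 746.3 -118.4    8.6] max [860.7   0.6  64.7]
  blob 416 [358.5 165.1] min [ 698.7 -419.3    8.2] max [ 787.2 -231.    38.4]
  blob 254 [196.7 160.8] min [698.4 295.9   8.2] max [754.6 354.3  92.5]
  blob 664 [210. 215.] min [466.1 212.8  12.5] max [574.4 322.2  54.6]
  blob 761 [351.2 220. ] min [ 443.9 -338.7    8.1] max [ 582.8 -211.4  128.7]
  blob 188 [287.2 240.3] min [403.2 -92.4   8.1] max [460.1  42.   26.2]
  blob 1355 [365.4 271.8] min [ 250.4 -419.1    8.7] max [ 407.8 -242.5   68.1]
  blob 679 [192.1 268.5] min [259.7 275.5   9. ] max [369.2 383.   53.7]
```

```bash
python3 - <<'E'
from h import *
np.set_printoptions(suppress=True,precision=3)
for n in("side","top"):
    z=np.load(n+"_c.npz");P,uv,col=z["P"],z["uv"],z["col"]
    k=(P[:,0]>735)&(P[:,0]<870)&(P[:,1]>-130)&(P[:,1]<10)&(P[:,2]>14)&(P[:,2]<22)&(col.max(1)<140)
    Q=P[k]; h=cv2.convexHull(Q[:,:2].astype(np.float32)).reshape(-1,2); print(n,"foot",circ(h),len(Q))
    k=(P[:,0]>700)&(P[:,0]<900)&(P[:,1]>-140)&(P[:,1]<10)&(P[:,2]>230)&(P[:,2]<340)
    Q=P[k];UV=uv[k]
    # ransac planes
    rng=np.random.default_rng(0); rem=np.ones(len(Q),bool)
    for _ in range(4):
        best=None;idx=np.nonzero(rem)[0]
        if len(idx)<40: break
        for _ in range(600):
            s=Q[rng.choice(idx,3,replace=False)];nv=np.cross(s[1]-s[0],s[2]-s[0]);l=np.linalg.norm(nv)
            if l<50: continue
            nv/=l;m=rem&(abs((Q-s[0])@nv)<2)
            if best is None or m.sum()>best.sum():best=m
        c=Q[best].mean(0);nv=np.linalg.svd(Q[best]-c)[2][2]; 
        print(n,"plane",best.sum(),c,nv*np.sign(nv[2]),"yaw",np.degrees(np.arctan2(nv[1],nv[0])),"elev",np.degrees(np.arcsin(abs(nv[2]))))
        rem&=~(abs((Q-c)@nv)<4)
E
```

```text
side foot (array([806.387, -58.875]), np.float64(60.412173215153985)) 640
side plane 275 [800.326 -61.837 303.58 ] [-0.394 -0.007  0.919] yaw 1.0516919995890048 elev 66.78751636389464
side plane 157 [795.689 -87.839 270.368] [-0.188 -0.981  0.056] yaw 79.15303242723728 elev 3.2036876101619103
side plane 85 [825.068 -83.707 290.234] [-0.066  0.998  0.013] yaw -86.21937535996138 elev 0.7590343515249212
side plane 60 [792.429 -88.424 266.711] [-0.382 -0.924  0.036] yaw 67.54911864825621 elev 2.084027575913629
top foot (array([805.042, -58.886]), np.float64(58.628390460037636)) 402
top plane 239 [800.877 -59.28  303.32 ] [-0.406 -0.059  0.912] yaw 8.268650283307922 elev 65.7483981623149
top plane 56 [798.579 -61.995 285.344] [-0.151 -0.069  0.986] yaw 24.525498456872217 elev 80.42929790188103
top plane 45 [792.035 -62.129 304.587] [-0.406 -0.069  0.911] yaw -170.306728512745 elev 65.65604866340107
top plane 40 [789.589 -50.598 279.13 ] [-0.153 -0.052  0.987] yaw -161.22287334423936 elev 80.72869993752884
```

```bash
cat > tgt.py <<'E'
import numpy as np
ring=np.array([637.8,-75.4]);foot=np.array([805.7,-58.9]);t=np.radians(23.7)
u=(foot-ring)/np.linalg.norm(foot-ring);yaw=np.arctan2(u[1],u[0]);D=171
ax=np.r_[ring+D*u,280.]
X=np.r_[u*np.cos(t),np.sin(t)];Z=np.r_[-u*np.sin(t),np.cos(t)];Y=np.cross(Z,X)
lens=ax-60*X;vp=lens-200*X
E
python3 - <<'E'
from h import *
from tgt import *
print(np.degrees(yaw),lens,vp)
for n in("side","top"):
    a=cv2.imread(f"pics/{n}0.png")
    pts=[lens]+[lens+17*(np.cos(q)*Y+np.sin(q)*Z) for q in np.linspace(0,6.28,12)]
    pr=proj(n,pts); pa=proj(n,[ax,np.r_[ax[:2],0],np.r_[ring,0]]);print(n,pr[0],pa)
    l,tp=pr[0].astype(int)-45; l=int(l);tp=int(tp)
    c=cv2.resize(a[tp:tp+90,l:l+90],(600,600),interpolation=cv2.INTER_CUBIC);s=600/90
    for i,q in enumerate(pr): cv2.circle(c,tuple(int(v) for v in (q+.5-[l,tp])*s),3,(0,0,255) if i==0 else (0,255,255),-1)
    cv2.imwrite(f"pics/lens_{n}.png",c)
cv2.imwrite("pics/lens.png",cv2.resize(np.hstack([cv2.imread(f"pics/lens_{n}.png") for n in("side","top")]),(800,400)))
E
```

```text
5.612593964066083 [753.30384307 -64.04911608 255.8831334 ] [571.04927514 -81.95977939 175.49357807]
side [355.59348321 183.82014281] [[371.40372992 171.24576395]
 [359.53685715 239.49459494]
 [317.58527361 259.34452276]]
top [300.76241824 142.08664577] [[299.82475359 123.88433149]
 [295.74316142 145.88185614]
 [299.21895825 188.01849659]]
```

View pics/lens.png

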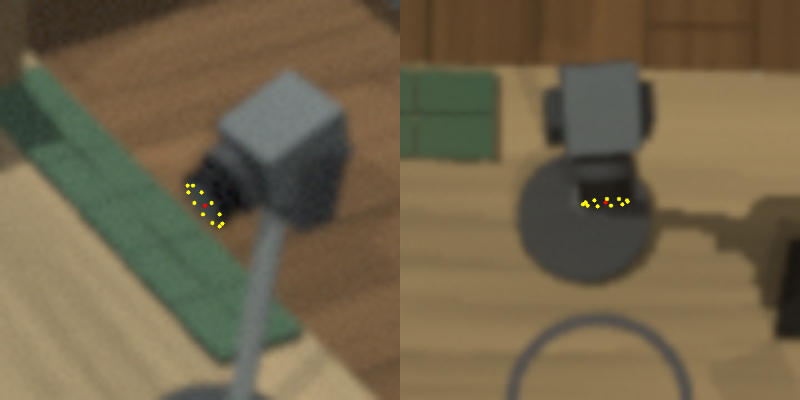

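>>> servo_tool(
  motion=[
    {"dr": [0, 0, 0.94], "delta_pos": [0, 0, 0], "hand": 1},
    {"dr": [0, 0, 0.94], "delta_pos": [0, 0, 0], "hand": 1},
    {"dr": [0, 0, 0.94], "delta_pos": [0, 0, 0], "hand": 1},
    {"dr": [0, 0, 0.94], "delta_pos": [0, 0, 0], "hand": 1},
    {"dr": [0, 0, 0.94], "delta_pos": [0, 0, 0], "hand": 1},
    {"dr": [0, 0, 0.94], "delta_pos": [0, 0, 0], "hand": 1},
  ],
)

```text
time_s: 1.75
eef_pos: [133.9, 507.6, 231.3]
ee_rot: [0.0, 0.595, 0.804, -0.0]
force: [-0.4, 0.8, 0.8]
grip_width: 0.999
```

```bash
sed -i 's/D=171/D=175/' tgt.py; cat > go.py <<'E'
import sys,numpy as np
from rig import ctrl
from scipy.spatial.transform import Rotation as R
def st():
    s=ctrl.sense();q=s["ee_rot"];return s,s["eef_pos"],R.from_quat([q[1],q[2],q[3],q[0]])
def need(p,Rt=None):
    s,e,r=st(); np.set_printoptions(suppress=True,precision=3)
    print("t",round(s["time_s"],2),"tcp",e,"F",s["force"],"w",round(s["grip_width"],3),"j",s["joints"])
    print("axes y",r.as_matrix()[:,1],"z",r.as_matrix()[:,2])
    print("shift(50mm, tool)",r.inv().apply(np.array(p)-e)/50)
    if Rt is not None: print("turn(10deg, tool)",np.degrees((r.inv()*Rt).as_rotvec())/10)
def down(ydeg): # tool y at world angle, z down
    a=np.radians(ydeg);y=np.array([np.cos(a),np.sin(a),0]);z=np.array([0,0,-1.]);return R.from_matrix(np.c_[np.cross(y,z),y,z])
E
python3 -c "
from go import *
need([496,340.5,231],down(18.8))"
```

```text
t 1.75 tcp [133.86  507.636 231.303] F [-0.377  0.836  0.797] w 0.999 j [ 1.09   0.313  1.498 -0.     1.331  0.792]
axes y [ 0.956  0.293 -0.   ] z [ 0. -0. -1.]
shift(50mm, tool) [-5.318  5.946  0.006]
turn(10deg, tool) [-0.     0.    -0.177]
```

>>> servo_tool(
  motion=[
    {"dr": [0, 0, -0.18], "delta_pos": [-0.67, 0.74, 0], "hand": 1},
    {"dr": [0, 0, 0], "delta_pos": [-0.67, 0.74, 0], "hand": 1},
    {"dr": [0, 0, 0], "delta_pos": [-0.67, 0.74, 0], "hand": 1},
    {"dr": [0, 0, 0], "delta_pos": [-0.67, 0.74, 0], "hand": 1},
    {"dr": [0, 0, 0], "delta_pos": [-0.67, 0.74, 0], "hand": 1},
    {"dr": [0, 0, 0], "delta_pos": [-0.67, 0.74, 0], "hand": 1},
    {"dr": [0, 0, 0], "delta_pos": [-0.67, 0.74, 0], "hand": 1},
    {"dr": [0, 0, 0], "delta_pos": [-0.67, 0.74, 0], "hand": 1},
    {"dr": [0, 0, 0], "delta_pos": [0, 0, 0], "hand": 1},
    {"dr": [0, 0, 0], "delta_pos": [0, 0, 0], "hand": 1},
  ],
)

```text
time_s: 3.0
eef_pos: [510.7, 342.6, 230.8]
ee_rot: [-0.0, 0.582, 0.813, 0.0]
force: [0.7, 0.0, 0.1]
grip_width: 0.999
```

```bash
python3 -c "
from go import *
need([496,340.5,8],down(18.8))"
```

```text
t 3.0 tcp [510.712 342.562 230.825] F [0.726 0.012 0.08 ] w 0.999 j [0.4   0.515 1.203 0.001 1.423 0.071]
axes y [0.947 0.323 0.   ] z [-0.     0.001 -1.   ]
shift(50mm, tool) [ 0.05  -0.293  4.456]
turn(10deg, tool) [ 0.002 -0.007  0.003]
```

>>> servo_tool(
  motion=[
    {"dr": [0, 0, 0], "delta_pos": [0.05, -0.29, 0.8], "hand": 1},
    {"dr": [0, 0, 0], "delta_pos": [0, 0, 0.8], "hand": 1},
    {"dr": [0, 0, 0], "delta_pos": [0, 0, 0.8], "hand": 1},
    {"dr": [0, 0, 0], "delta_pos": [0, 0, 0.8], "hand": 1},
    {"dr": [0, 0, 0], "delta_pos": [0, 0, 0.8], "hand": 1},
    {"dr": [0, 0, 0], "delta_pos": [0, 0, 0.4], "hand": 1},
    {"dr": [0, 0, 0], "delta_pos": [0, 0, 0], "hand": 1},
  ],
)

```text
time_s: 3.88
eef_pos: [489.9, 346.2, 7.6]
ee_rot: [0.0, 0.578, 0.816, 0.002]
force: [-0.0, 0.9, 1.1]
grip_width: 1.001
```

```bash
python3 - <<'E'
from go import *
from rig import *
import cv2
need([496,340.5,8],down(18.8))
for n in("side","top"):
    p,d=capture(n); cv2.imwrite(f"pics/{n}1.png",p[:,:,::-1])
a=cv2.imread("pics/side1.png")[120:260,150:340];b=cv2.imread("pics/top1.png")[150:250,170:330]
cv2.imwrite("pics/m1.png",np.vstack([cv2.resize(a,(407,300)),cv2.resize(b,(407,254))]))
E
```

```text
t 3.88 tcp [489.868 346.225   7.597] F [-0.02   0.918  1.104] w 1.001 j [0.419 0.723 1.483 0.002 0.931 0.08 ]
axes y [0.943 0.332 0.004] z [ 0.003  0.004 -1.   ]
shift(50mm, tool) [-0.149  0.078 -0.008]
turn(10deg, tool) [ 0.024 -0.013  0.058]
```

View pics/m1.png

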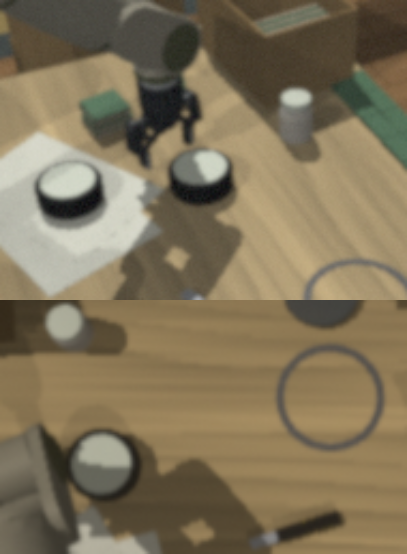

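>>> servo_tool(
  motion=[
    {"dr": [0.02, 0, 0.06], "delta_pos": [-0.1, 0.08, 0], "hand": 1},
    {"dr": [0, 0, 0], "delta_pos": [-0.2, 0, 0], "hand": 1},
    {"dr": [0, 0, 0], "delta_pos": [-0.3, 0, 0], "hand": 1},
    {"dr": [0, 0, 0], "delta_pos": [-0.3, 0, 0], "hand": 1},
    {"dr": [0, 0, 0], "delta_pos": [-0.3, 0, 0], "hand": 1},
    {"dr": [0, 0, 0], "delta_pos": [-0.3, 0, 0], "hand": 1},
    {"dr": [0, 0, 0], "delta_pos": [-0.3, 0, 0], "hand": 1},
    {"dr": [0, 0, 0], "delta_pos": [-0.3, 0, 0], "hand": 1},
    {"dr": [0, 0, 0], "delta_pos": [-0.3, 0, 0], "hand": 1},
    {"dr": [0, 0, 0], "delta_pos": [-0.3, 0, 0], "hand": 1},
    {"dr": [0, 0, 0], "delta_pos": [-0.3, 0, 0], "hand": 1},
    {"dr": [0, 0, 0], "delta_pos": [-0.2, 0, 0], "hand": 1},
  ],
)

```text
time_s: 5.48
eef_pos: [551.0, 187.0, 12.2]
ee_rot: [0.001, 0.583, 0.813, 0.005]
force: [-1.2, 3.0, 1.3]
grip_width: 0.998
```

```bash
cat > lamp.py <<'E'
from h import *
from rig import capture
from scipy.optimize import least_squares
def find(n,guess,tag):
    p,d=capture(n); cv2.imwrite(f"pics/{tag}_{n}.png",p[:,:,::-1]); p=p.astype(int)
    P,uv=cloud(n,d,np.ones(d.shape,bool));col=p[uv[:,1],uv[:,0]]
    k=(np.hypot(P[:,0]-guess[0],P[:,1]-guess[1])<100)&(P[:,2]>34)&(P[:,2]<52)
    Q=P[k]; 
    if len(Q)<50: return None
    # robust: best disc of r=55 covering the points
    W=(Q[:,2]>40)&(Q[:,2]<46)
    h=cv2.convexHull(Q[W,:2].astype(np.float32)).reshape(-1,2)
    f=least_squares(lambda c:np.hypot(h[:,0]-c[0],h[:,1]-c[1])-54,Q[W,:2].mean(0),loss="soft_l1",f_scale=2)
    return f.x,W.sum(),Q[W,:2].mean(0)
E
python3 - <<'E'
from go import *
from lamp import find
need([623,-31.8,8],down(18.8))
s,e,r=st(); g=e[:2]+46*np.array([.322,-.947]);print(g)
for n in("side","top"): print(n,find(n,g,"l2"))
E
```

```text
t 5.47 tcp [551.035 186.952  12.228] F [-1.209  2.993  1.304] w 0.998 j [ 0.123  0.684  1.546  0.008  0.904 -0.208]
axes y [0.947 0.321 0.009] z [ 0.007  0.007 -1.   ]
shift(50mm, tool) [-4.606 -0.04   0.063]
turn(10deg, tool) [ 0.053 -0.026 -0.01 ]
[565.847 143.39 ]
side (array([562.15 , 144.444]), np.int64(412), array([563.435, 141.272]))
top (array([564.532, 143.816]), np.int64(140), array([560.573, 116.159]))
```

>>> servo_tool(
  motion=[
    {"dr": [0.05, -0.03, 0], "delta_pos": [-0.2, 0, 0.06], "hand": 1},
    {"dr": [0, 0, 0], "delta_pos": [-0.3, 0, 0.01], "hand": 1},
    {"dr": [0, 0, 0], "delta_pos": [-0.3, 0, 0.01], "hand": 1},
    {"dr": [0, 0, 0], "delta_pos": [-0.3, 0, 0.01], "hand": 1},
    {"dr": [0, 0, 0], "delta_pos": [-0.3, 0, 0.01], "hand": 1},
    {"dr": [0, 0, 0], "delta_pos": [-0.3, 0, 0.01], "hand": 1},
    {"dr": [0, 0, 0], "delta_pos": [-0.3, 0, 0.01], "hand": 1},
    {"dr": [0, 0, 0], "delta_pos": [-0.3, 0, 0.01], "hand": 1},
    {"dr": [0, 0, 0], "delta_pos": [-0.3, 0, 0.01], "hand": 1},
    {"dr": [0, 0, 0], "delta_pos": [-0.3, 0, 0.01], "hand": 1},
    {"dr": [0, 0, 0], "delta_pos": [-0.3, 0, 0.01], "hand": 1},
    {"dr": [0, 0, 0], "delta_pos": [-0.3, 0, 0.01], "hand": 1},
    {"dr": [0, 0, 0], "delta_pos": [-0.2, 0, 0], "hand": 1},
    {"dr": [0, 0, 0], "delta_pos": [-0.1, 0, 0], "hand": 1},
    {"dr": [0, 0, 0], "delta_pos": [0, 0, 0], "hand": 1},
  ],
)

```text
time_s: 7.45
eef_pos: [615.2, 12.7, 9.1]
ee_rot: [-0.001, 0.579, 0.815, 0.004]
force: [-0.2, 1.0, 1.0]
grip_width: 1.005
```

```bash
python3 - <<'E'
from go import *
from lamp import find
need([623,-31.8,8],down(18.8))
s,e,r=st(); g=e[:2]+46*np.array([.322,-.947]);print(g)
for n in("side","top"): print(n,find(n,g,"l3"))
E
```

```text
t 7.45 tcp [615.151  12.666   9.145] F [-0.225  0.976  0.961] w 1.005 j [-0.173  0.749  1.428  0.009  0.963 -0.514]
axes y [0.944 0.33  0.005] z [ 0.003  0.007 -1.   ]
shift(50mm, tool) [-0.891 -0.145  0.017]
turn(10deg, tool) [ 0.031 -0.033  0.046]
[629.963 -30.896]
side (array([628.412, -30.277]), np.int64(522), array([626.671, -31.615]))
top (array([636.418, -90.074]), np.int64(50), array([617.191, -65.499]))
```

>>> servo_tool(
  motion=[
    {"dr": [0.03, -0.03, 0.05], "delta_pos": [-0.2, -0.06, 0.01], "hand": 1},
    {"dr": [0, 0, 0], "delta_pos": [-0.2, -0.04, 0.01], "hand": 1},
    {"dr": [0, 0, 0], "delta_pos": [-0.2, 0, 0], "hand": 1},
    {"dr": [0, 0, 0], "delta_pos": [-0.15, 0, 0], "hand": 1},
    {"dr": [0, 0, 0], "delta_pos": [-0.1, 0, 0], "hand": 1},
    {"dr": [0, 0, 0], "delta_pos": [-0.08, 0, 0], "hand": 1},
    {"dr": [0, 0, 0], "delta_pos": [0, 0, 0], "hand": 1},
    {"dr": [0, 0, 0], "delta_pos": [0, 0, 0], "hand": 1},
  ],
)

```text
time_s: 8.55
eef_pos: [625.6, -31.5, 8.4]
ee_rot: [-0.001, 0.582, 0.814, 0.001]
force: [-0.5, 3.5, 3.1]
grip_width: 1.003
```

```bash
python3 - <<'E'
from go import *
from lamp import find
import cv2
need([623,-31.8,8],down(18.8))
for n in("side",): print(n,find(n,[637.8,-75.4],"l4"))
a=cv2.imread("pics/l4_side.png")[150:350,230:430];cv2.imwrite("pics/l4z.png",cv2.resize(a,(600,600)))
E
```

```text
t 8.55 tcp [625.607 -31.519   8.429] F [-0.451  3.504  3.103] w 1.003 j [-0.238  0.771  1.385  0.002  0.986 -0.569]
axes y [0.946 0.324 0.   ] z [-0.     0.002 -1.   ]
shift(50mm, tool) [ 0.012 -0.051  0.009]
turn(10deg, tool) [ 0.002 -0.012  0.008]
side (array([637.345, -74.802]), np.int64(545), array([638.394, -76.657]))
```

View pics/l4z.png

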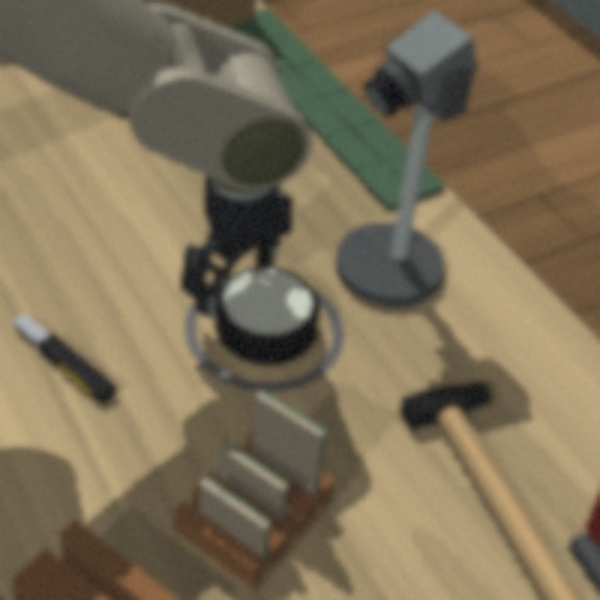

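The lamp stands inside the ring at (265,310) in the crop, and its measured offset from the ring centre is under 2 mm. I back off, then rise.

>>> servo_tool(
  motion=[
    {"dr": [0, 0, 0], "delta_pos": [0.3, 0, 0], "hand": 1},
    {"dr": [0, 0, 0], "delta_pos": [0.4, 0, 0], "hand": 1},
    {"dr": [0, 0, 0], "delta_pos": [0.2, 0, -0.2], "hand": 0.8},
    {"dr": [0, 0, 0], "delta_pos": [0, 0, -0.8], "hand": 0.6},
    {"dr": [0, 0, 0], "delta_pos": [0, 0, -0.9], "hand": 0.5},
    {"dr": [0, 0, 0], "delta_pos": [0, 0, -0.9], "hand": 0.5},
    {"dr": [0, 0, 0], "delta_pos": [0, 0, -0.9], "hand": 0.5},
    {"dr": [0, 0, 0], "delta_pos": [0, 0, -0.9], "hand": 0.5},
    {"dr": [0, 0, 0], "delta_pos": [0, 0, 0], "hand": 0.5},
  ],
)

```text
time_s: 9.72
eef_pos: [608.0, 18.1, 249.4]
ee_rot: [0.001, 0.58, 0.815, 0.0]
force: [-0.2, 0.9, -0.7]
grip_width: 0.503
```

```bash
python3 - <<'E'
from go import *
from lamp import find
need([550,-263.5,235],down(24.15))
for n in("side","top"): print(n,find(n,[637.8,-75.4],"l5"))
E
```

```text
t 9.72 tcp [608.025  18.096 249.448] F [-0.161  0.924 -0.705] w 0.503 j [-0.163  0.489  1.196  0.     1.455 -0.496]
axes y [0.945 0.328 0.002] z [ 0.002 -0.    -1.   ]
shift(50mm, tool) [-4.94  -2.942  0.288]
turn(10deg, tool) [ 0.009  0.005 -0.502]
side (array([641.132, -76.467]), np.int64(525), array([638.489, -77.788]))
top (array([639.067, -74.743]), np.int64(241), array([634.399, -89.823]))
```

>>> servo_tool(
  motion=[
    {"dr": [0, 0, -0.5], "delta_pos": [-0.5, -0.45, 0], "hand": 0.5},
    {"dr": [0, 0, 0], "delta_pos": [-0.6, -0.45, 0], "hand": 0.5},
    {"dr": [0, 0, 0], "delta_pos": [-0.6, -0.4, 0], "hand": 0.5},
    {"dr": [0, 0, 0], "delta_pos": [-0.6, -0.4, 0], "hand": 0.5},
    {"dr": [0, 0, 0], "delta_pos": [-0.6, -0.4, 0], "hand": 0.5},
    {"dr": [0, 0, 0], "delta_pos": [-0.6, -0.4, 0], "hand": 0.5},
    {"dr": [0, 0, 0], "delta_pos": [-0.6, -0.4, 0], "hand": 0.5},
    {"dr": [0, 0, 0], "delta_pos": [-0.4, -0.3, 0], "hand": 0.5},
    {"dr": [0, 0, 0], "delta_pos": [0, 0, 0], "hand": 0.5},
    {"dr": [0, 0, 0], "delta_pos": [0, 0, 0], "hand": 0.5},
  ],
)

```text
time_s: 11.08
eef_pos: [544.1, -254.6, 228.9]
ee_rot: [-0.017, 0.541, 0.841, -0.003]
force: [0.2, 0.5, -0.3]
grip_width: 0.504
```

```bash
python3 - <<'E'
from go import *
need([550,-263.5,160],down(24.15))
E
```

```text
t 11.07 tcp [ 544.08  -254.555  228.891] F [ 0.222  0.528 -0.263] w 0.504 j [-0.629  0.504  1.227 -0.007  1.444 -1.055]
axes y [ 0.91   0.414 -0.022] z [-0.031  0.014 -0.999]
shift(50mm, tool) [-0.246  0.065  1.371]
turn(10deg, tool) [-0.129 -0.143  0.03 ]
```

>>> servo_tool(
  motion=[
    {"dr": [-0.13, -0.14, 0.03], "delta_pos": [-0.24, 0.06, 0], "hand": 0.5},
    {"dr": [0, 0, 0], "delta_pos": [0, 0, 0.5], "hand": 0.5},
    {"dr": [0, 0, 0], "delta_pos": [0, 0, 0.5], "hand": 0.5},
    {"dr": [0, 0, 0], "delta_pos": [0, 0, 0.3], "hand": 0.5},
    {"dr": [0, 0, 0], "delta_pos": [0, 0, 0], "hand": 0.5},
  ],
)

```text
time_s: 11.7
eef_pos: [554.7, -262.6, 161.8]
ee_rot: [0.003, 0.542, 0.84, 0.001]
force: [-0.8, 0.0, -0.3]
grip_width: 0.501
```

```bash
python3 - <<'E'
from go import *
from rig import *
import cv2
need([550,-263.5,84],down(24.15))
p,d=capture("side");a=p[230:340,260:390,::-1];q,d=capture("top");b=q[150:260,280:410,::-1];cv2.imwrite("pics/g1.png",np.vstack([cv2.resize(a,(354,300)),cv2.resize(b,(354,300))]))
E
```

```text
t 11.7 tcp [ 554.712 -262.619  161.838] F [-0.758  0.042 -0.307] w 0.501 j [-0.634  0.56   1.314  0.002  1.261 -1.059]
axes y [0.911 0.412 0.005] z [ 0.007 -0.002 -1.   ]
shift(50mm, tool) [ 0.03  -0.101  1.556]
turn(10deg, tool) [0.029 0.027 0.018]
```

View pics/g1.png

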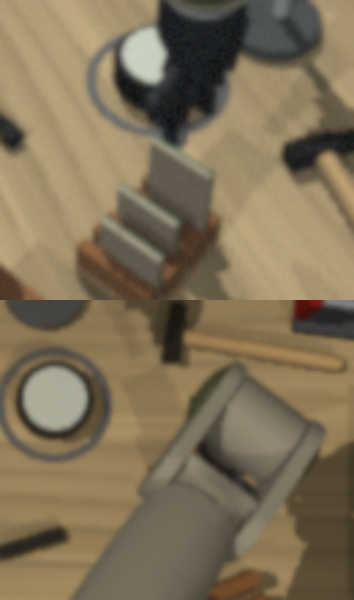

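>>> servo_tool(
  motion=[
    {"dr": [0.03, 0.03, 0.02], "delta_pos": [0.03, -0.1, 0], "hand": 0.5},
    {"dr": [0, 0, 0], "delta_pos": [0, 0, 0.4], "hand": 0.5},
    {"dr": [0, 0, 0], "delta_pos": [0, 0, 0.4], "hand": 0.5},
    {"dr": [0, 0, 0], "delta_pos": [0, 0, 0.4], "hand": 0.5},
    {"dr": [0, 0, 0], "delta_pos": [0, 0, 0.3], "hand": 0.5},
    {"dr": [0, 0, 0], "delta_pos": [0, 0, 0], "hand": 0.5},
  ],
)

```text
time_s: 12.55
eef_pos: [551.0, -265.8, 91.2]
ee_rot: [0.005, 0.544, 0.839, -0.001]
force: [-0.5, -0.1, 0.2]
grip_width: 0.5
```

```bash
python3 - <<'E'
from go import *
from rig import *
import cv2
need([550,-263.5,84],down(24.15))
p,d=capture("side");a=p[230:340,260:390,::-1];cv2.imwrite("pics/g2.png",cv2.resize(a,(709,600)))
E
```

```text
t 12.55 tcp [ 550.969 -265.813   91.197] F [-0.456 -0.077  0.195] w 0.5 j [-0.641  0.629  1.397 -0.     1.106 -1.06 ]
axes y [0.913 0.408 0.004] z [ 0.008 -0.006 -1.   ]
shift(50mm, tool) [0.051 0.001 0.143]
turn(10deg, tool) [ 0.025  0.049 -0.009]
```

View pics/g2.png

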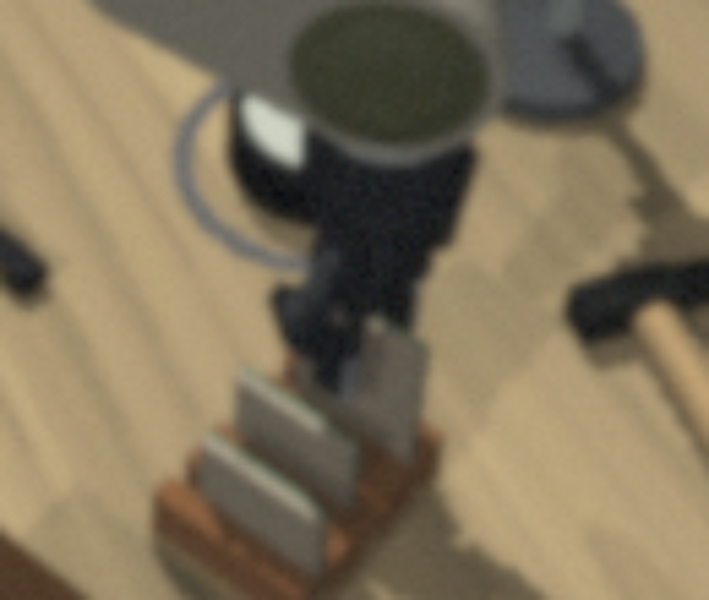

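The fingers straddle the top of the tall tile at crop (345,340), clear of the square tiles. I lower a little and close.

>>> servo_tool(
  motion=[
    {"dr": [0.02, 0.05, 0], "delta_pos": [0.05, 0, 0.12], "hand": 0.5},
    {"dr": [0, 0, 0], "delta_pos": [0, 0, 0], "hand": 0.3},
    {"dr": [0, 0, 0], "delta_pos": [0, 0, 0], "hand": 0.15},
    {"dr": [0, 0, 0], "delta_pos": [0, 0, 0], "hand": 0},
    {"dr": [0, 0, 0], "delta_pos": [0, 0, 0], "hand": 0},
    {"dr": [0, 0, 0], "delta_pos": [0, 0, 0], "hand": 0},
    {"dr": [0, 0, 0], "delta_pos": [0, 0, 0], "hand": 0},
    {"dr": [0, 0, 0], "delta_pos": [0, 0, 0], "hand": 0},
  ],
  squeeze=70,
)

```text
time_s: 13.6
eef_pos: [551.1, -264.1, 87.6]
ee_rot: [0.002, 0.544, 0.839, 0.0]
force: [-0.0, -0.0, 0.5]
grip_width: 0.097
```

```bash
python3 - <<'E'
from go import *
need([550,-263.5,180],down(24.15))
E
```

```text
t 13.6 tcp [ 551.053 -264.149   87.62 ] F [-0.024 -0.028  0.495] w 0.097 j [-0.639  0.635  1.398  0.001  1.105 -1.059]
axes y [0.913 0.408 0.003] z [ 0.004 -0.002 -1.   ]
shift(50mm, tool) [ 0.014 -0.009 -1.848]
turn(10deg, tool) [ 0.017  0.019 -0.009]
```

>>> servo_tool(
  motion=[
    {"dr": [0, 0, 0], "delta_pos": [0, 0, -0.2], "hand": 0},
    {"dr": [0, 0, 0], "delta_pos": [0, 0, -0.4], "hand": 0},
    {"dr": [0, 0, 0], "delta_pos": [0, 0, -0.5], "hand": 0},
    {"dr": [0, 0, 0], "delta_pos": [0, 0, -0.5], "hand": 0},
    {"dr": [0, 0, 0], "delta_pos": [0, 0, -0.5], "hand": 0},
    {"dr": [0, 0, 0], "delta_pos": [0, 0, -0.5], "hand": 0},
    {"dr": [0, 0, 0], "delta_pos": [0, 0, -0.5], "hand": 0},
    {"dr": [0, 0, 0], "delta_pos": [0, 0, 0], "hand": 0},
    {"dr": [0, 0, 0], "delta_pos": [0, 0, 0], "hand": 0},
  ],
)

```text
time_s: 14.72
eef_pos: [549.8, -263.4, 250.8]
ee_rot: [0.003, 0.544, 0.839, 0.0]
force: [-0.0, -0.3, -2.0]
grip_width: 0.092
```

```bash
cat > tt.py <<'E'
from go import *
from tgt import *
# tool y=X, z=-Z, x=Y
Rt=R.from_matrix(np.c_[Y,X,-Z])
mid_from_tcp=39-18.7   # tile mid beyond TCP along tool z
tcp=vp+Z*mid_from_tcp
E
python3 - <<'E'
from tt import *
from rig import *
import cv2
print(vp,tcp)
need(tcp,Rt)
p,d=capture("side");q,d=capture("top");cv2.imwrite("pics/g3.png",np.hstack([cv2.resize(p[100:380,200:480,::-1],(400,400)),cv2.resize(q[80:280,200:400,::-1],(400,400))]))
E
```

```text
[575.03009884 -81.56857278 175.49357807] [566.90967641 -82.36658927 194.08152871]
t 14.72 tcp [ 549.756 -263.401  250.8  ] F [-0.041 -0.324 -1.955] w 0.092 j [-0.639  0.489  1.192  0.001  1.455 -1.059]
axes y [0.913 0.408 0.003] z [ 0.005 -0.002 -1.   ]
shift(50mm, tool) [3.171 1.786 1.127]
turn(10deg, tool) [-2.328 -0.361  1.823]
```

View pics/g3.png

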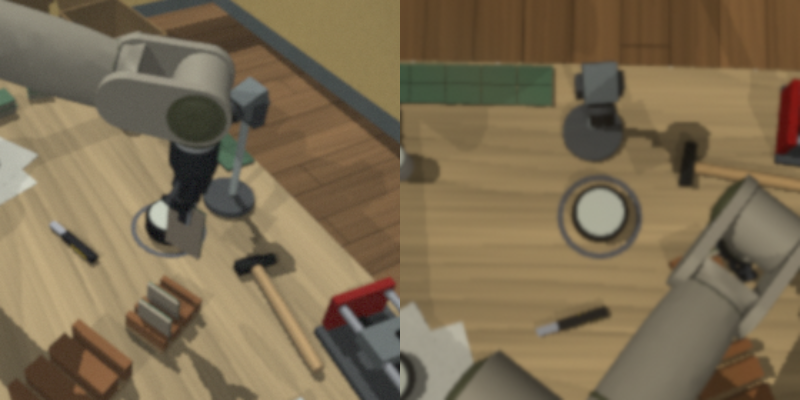

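>>> servo_tool(
  motion=[
    {"dr": [-0.3, -0.05, 0.23], "delta_pos": [0, 0, 0], "hand": 0},
    {"dr": [-0.4, -0.06, 0.32], "delta_pos": [0, 0, 0], "hand": 0},
    {"dr": [-0.4, -0.06, 0.32], "delta_pos": [0, 0, 0], "hand": 0},
    {"dr": [-0.4, -0.06, 0.32], "delta_pos": [0, 0, 0], "hand": 0},
    {"dr": [-0.4, -0.06, 0.32], "delta_pos": [0, 0, 0], "hand": 0},
    {"dr": [-0.4, -0.06, 0.32], "delta_pos": [0, 0, 0], "hand": 0},
    {"dr": [0, 0, 0], "delta_pos": [0, 0, 0], "hand": 0},
  ],
)

```text
time_s: 15.7
eef_pos: [548.0, -262.2, 243.7]
ee_rot: [0.134, 0.662, 0.721, 0.155]
force: [0.2, 0.6, -1.4]
grip_width: 0.093
```

```bash
python3 - <<'E'
from tt import *
need(tcp,Rt)
E
```

```text
t 15.7 tcp [ 548.044 -262.239  243.737] F [ 0.18   0.618 -1.401] w 0.093 j [-0.774  0.317  1.516  0.362  1.069 -0.995]
axes y [0.913 0.075 0.4  ] z [ 0.398  0.045 -0.916]
shift(50mm, tool) [3.539 0.216 1.224]
turn(10deg, tool) [-0.011 -0.036 -0.087]
```

>>> servo_tool(
  motion=[
    {"dr": [0, -0.04, -0.09], "delta_pos": [0.3, 0, 0], "hand": 0},
    {"dr": [0, 0, 0], "delta_pos": [0.45, 0.02, 0.1], "hand": 0},
    {"dr": [0, 0, 0], "delta_pos": [0.45, 0.03, 0.15], "hand": 0},
    {"dr": [0, 0, 0], "delta_pos": [0.45, 0.03, 0.15], "hand": 0},
    {"dr": [0, 0, 0], "delta_pos": [0.45, 0.03, 0.15], "hand": 0},
    {"dr": [0, 0, 0], "delta_pos": [0.45, 0.03, 0.15], "hand": 0},
    {"dr": [0, 0, 0], "delta_pos": [0.45, 0.03, 0.15], "hand": 0},
    {"dr": [0, 0, 0], "delta_pos": [0.3, 0.03, 0.15], "hand": 0},
    {"dr": [0, 0, 0], "delta_pos": [0.15, 0.03, 0.15], "hand": 0},
    {"dr": [0, 0, 0], "delta_pos": [0, 0, 0], "hand": 0},
    {"dr": [0, 0, 0], "delta_pos": [0, 0, 0], "hand": 0},
  ],
)

```text
time_s: 17.08
eef_pos: [563.7, -69.4, 192.0]
ee_rot: [0.135, 0.652, 0.731, 0.15]
force: [-0.4, 0.5, -2.1]
grip_width: 0.095
```

```bash
python3 - <<'E'
from tt import *
need(tcp,Rt)
E
```

```text
t 17.07 tcp [563.665 -69.435 192.013] F [-0.404  0.457 -2.106] w 0.095 j [-0.422  0.253  1.743  0.28   0.81  -0.695]
axes y [0.913 0.105 0.395] z [ 0.392  0.043 -0.919]
shift(50mm, tool) [-0.264  0.048 -0.024]
turn(10deg, tool) [-0.045 -0.026  0.087]
```

>>> servo_tool(
  motion=[
    {"dr": [-0.05, -0.03, 0.09], "delta_pos": [-0.26, 0.05, -0.02], "hand": 0},
    {"dr": [0, 0, 0], "delta_pos": [0, 0, 0], "hand": 0},
    {"dr": [0, 0, 0], "delta_pos": [0, 0, 0], "hand": 0},
  ],
)

```text
time_s: 17.45
eef_pos: [567.4, -84.8, 194.5]
ee_rot: [0.139, 0.659, 0.724, 0.152]
force: [0.7, 1.1, -0.6]
grip_width: 0.094
```

```bash
python3 - <<'E'
from tt import *
from rig import *
from h import *
need(tcp,Rt)
p,d=capture("side");q,dq=capture("top")
a=p[:,:,::-1].copy();b=q[:,:,::-1].copy()
cor=[vp+sy*35*Y+sz*55*Z for sy,sz in((-1,-1),(1,-1),(1,1),(-1,1))]
out=[]
for n,im,(r0,c0,s) in(("side",a,(110,240,180)),("top",b,(80,200,180))):
    c=cv2.resize(im[r0:r0+s,c0:c0+s],(400,400),interpolation=cv2.INTER_CUBIC)
    c2=c.copy();pr=((proj(n,cor)+.5-[c0,r0])*400/s).astype(int);cv2.polylines(c2,[pr],True,(0,0,255),1)
    out.append((c,c2))
cv2.imwrite("pics/f1.png",np.hstack([out[0][0],out[0][1]]));cv2.imwrite("pics/f2.png",np.hstack([out[1][0],out[1][1]]))
for n,D in(("side",d),("top",dq)):
    r=outline_of(n,"tall_tile");print(n,[(x["bbox"],x["score"]) for x in r][:3])
    if r:
        m=cv2.erode(r[0]["pixels"].astype(np.uint8),np.ones((3,3)))>0
        P,_=cloud(n,D,m)
        if len(P)<20: continue
        L=(P-vp)@np.c_[X,Y,Z];k=(abs(L)<[30,45,70]).all(1);P=P[k];L=L[k]
        c=P.mean(0);nv=np.linalg.svd(P-c)[2][2];print(len(P),"normal vs X deg",np.degrees(np.arccos(abs(nv@X))),nv,"in view frame min",L.min(0),"max",L.max(0),"med",np.median(L,0))
E
```

```text
t 17.45 tcp [567.422 -84.787 194.52 ] F [ 0.693  1.101 -0.565] w 0.094 j [-0.448  0.259  1.731  0.29   0.81  -0.706]
axes y [0.911 0.086 0.404] z [ 0.402  0.037 -0.915]
shift(50mm, tool) [ 0.049 -0.009  0.006]
turn(10deg, tool) [ 0.013  0.015 -0.02 ]
side [([294.1, 211.9, 318.9, 244.9], 0.43)]
91 normal vs X deg 2.0767646142037086 [-0.916 -0.119 -0.382] in view frame min [ -4.149 -38.701 -45.278] max [ 2.825  5.607 58.332] med [ -1.474 -33.961  21.546]
top []
```

View pics/f1.png

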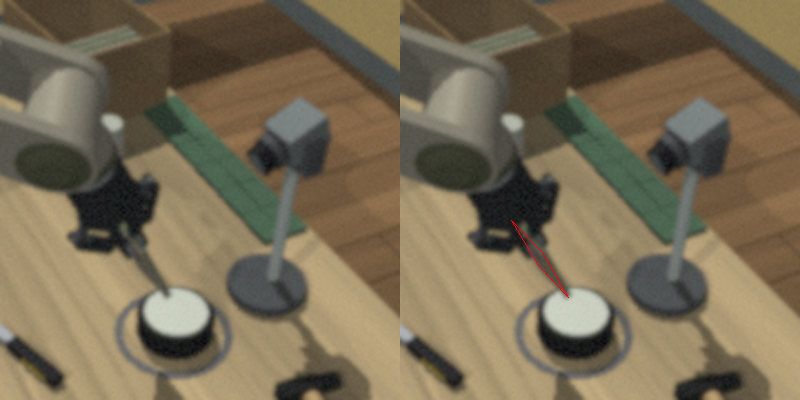

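View pics/f2.png

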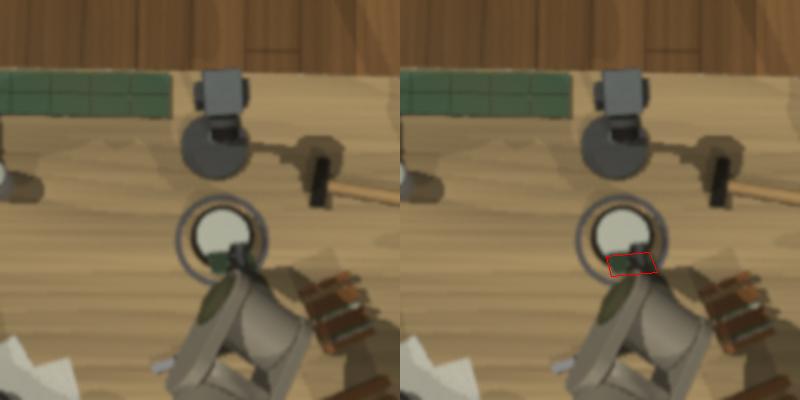

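>>> servo_tool(
  motion=[
    {"dr": [0, 0, 0], "delta_pos": [0.04, 0, 0], "hand": 0},
    {"dr": [0, 0, 0], "delta_pos": [0, 0, 0], "hand": 0},
    {"dr": [0, 0, 0], "delta_pos": [0, 0, 0], "hand": 0},
    {"dr": [0, 0, 0], "delta_pos": [0, 0, 0], "hand": 0},
    {"dr": [0, 0, 0], "delta_pos": [0, 0, 0], "hand": 0},
  ],
)

```text
time_s: 18.27
eef_pos: [567.2, -81.7, 194.5]
ee_rot: [0.139, 0.658, 0.724, 0.152]
force: [0.4, 0.6, -1.7]
grip_width: 0.096
```

```bash
python3 - <<'E'
from tt import *
from lamp import find
need(tcp,Rt); print("dq",ctrl.sense()["dq"])
for n in("side","top"): print(n,find(n,[637.8,-75.4],"f3"))
a=cv2.imread if 0 else None
import cv2
for n in("side","top"):
    i=cv2.imread(f"pics/f3_{n}.png").astype(int);j=cv2.imread(f"pics/{n}0.png").astype(int)
    D=cv2.GaussianBlur(abs(i-j).max(2).astype(np.uint8),(5,5),0); cv2.imwrite(f"pics/diff_{n}.png",cv2.resize(np.clip(D*4.,0,255).astype(np.uint8),(400,300)))
cv2.imwrite("pics/diff.png",np.vstack([np.hstack([cv2.imread(f"pics/diff_{n}.png") for n in("side","top")]),np.hstack([cv2.resize(cv2.imread(f"pics/f3_{n}.png"),(400,300)) for n in("side","top")])]))
E
```

```text
t 18.27 tcp [567.194 -81.686 194.489] F [ 0.42   0.63  -1.724] w 0.096 j [-0.442  0.258  1.733  0.289  0.809 -0.702]
axes y [0.911 0.087 0.404] z [ 0.402  0.038 -0.915]
shift(50mm, tool) [-0.013 -0.01   0.005]
turn(10deg, tool) [ 0.013  0.011 -0.013]
dq [-0.002  0.001  0.001 -0.    -0.002 -0.001]
side (array([638.566, -77.798]), np.int64(524), array([638.579, -78.789]))
top (array([636.799, -75.478]), np.int64(275), array([647.94 , -70.663]))
```

View pics/diff.png

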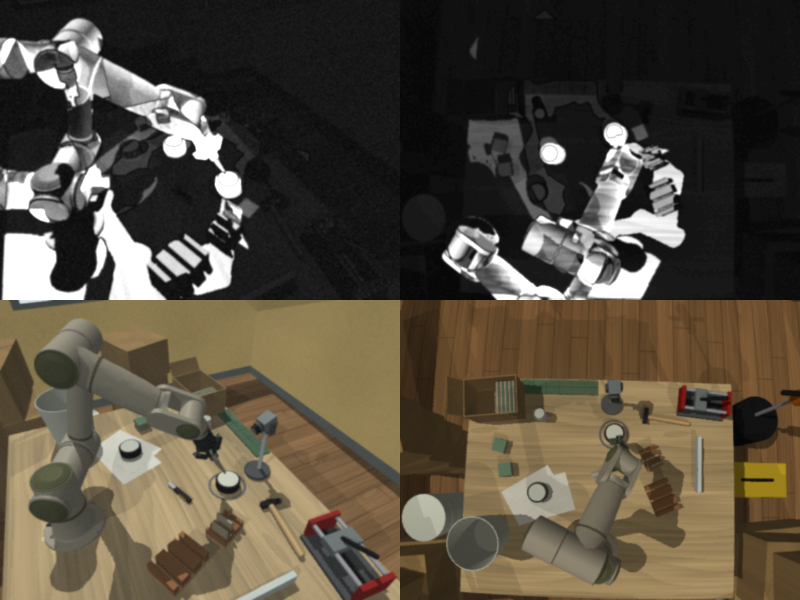

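The lamp is in the ring (side 230,482), the tile is held before the lens (side 210,452), and both square tiles are still in the rack. Apart from the lamp and the tile, the difference picture shows only the arm and its shadows. I hand in now.

```bash
python3 -c "
from rig import ticket; print(ticket.finish_job())"
```

```text
the job is handed in; nothing more can be done
None
```

I slid the far lamp along the bench into the taped ring. Then I took the tall tile from the small rack and handed the job in at about 18 s, still holding the tile in front of the lens.

**Last checks:**
- **Lamp:** it sits about 1–3 mm from the ring centre by both cameras, flat on the bench.
- **Tool pose:** the tool was within about 1 mm and 0.2° of its target and at rest, with the grip closed on the tile (opening 0.096).
- **Tile squareness:** a plane fit in the side picture put the tile face about 2° off square. The top picture shows its green face towards the lens.
- **Other objects:** by eye, nothing else moved in the before/after pictures, and both square tiles are still in the rack.

**What failed or disagreed:**
- The detection network did not find the held tile in the top view, so only the side camera measured its angle. I judged its position from the projected outline in both views.
- The camera stand measured about 169 mm from the ring centre, slightly under the stated 170–180 mm. I used 175 mm after comparing the projected lens with the pictures, so the true viewing point may be a few millimetres off. The allowance is 25 mm.

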